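# Bring the salt round on the carousel and point it out

## Robot

A 6-joint arm with a two-finger parallel gripper is mounted at the origin on a cart in front of the work surface, level with it; the furniture and walls round the work are solid. World frame = base frame: x ahead of the robot, y to its left, z up, the work surface at z = 0. Lengths are in m, angles in rad, forces in N, time in s.
With the tool pointing down it reaches from about 0.3 to 0.775 m from the base axis. Payload 14.6 kg.
Tool frame: the origin (TCP) lies midway between the tips of the shut fingers; the grasp point (between the pads) lies 19 mm behind it (ctrl.grip_depth is the z of the grasp point in the tool frame, in m); z points along the fingers, y is the line along which they close (so a half turn about z gives the same grasp; the last joint's range is limited). The gripper opens to 94 mm and grips with 3 to 60 N. Pads are 16 mm wide; open, the fingers measure 119 mm over their backs; the gripper's body (75 mm by 177 mm) begins 78 mm behind the grasp point.
Start: joints at [-1.245, 0.3, 1.521, -0, 1.321, -0.067], TCP at [0.211, -0.508, 0.205] pointing down, gripper open.
Joint ranges: [-3.03, 3.03], [-0.79, 2.21], [0.23, 2.52], [-1.04, 4.18], [0, 3.07], [-2.55, 2.55]. Speed limits (rad/s): [2.22, 2.22, 2.57, 3.14, 3.14, 3.14].

## Interface

Orientations are given as [roll, pitch, yaw] about the fixed x, y, z axes, in that order (R = Rz(yaw) Ry(pitch) Rx(roll)).
In Python, from station import ctrl gives the robot as it stands. The module is installed in compiled form; this text tells all that it offers.
- The arm moves only by the tool carry_out, never from a script. Its argument "commands" is a list of rows, each a list of 3 entries, a list of its own where there are three numbers: the closure, from 0 (fully open) to 1 (shut), then the shift along the tool's x, y, z in mm, then the turn, a rotation vector about the tool's x, y, z in rad. In form: [[gripper, [tx, ty, tz], [wx, wy, wz]], ...]. A call has 1 to 10 rows; each row shifts and turns the commanded pose from where the row before left it, along the tool's axes as they then stand; what a row does not reach is not made up. A row lasts 1/8 s, in which the tool goes at most 62.5 mm and 10.7 degrees, less where a joint would pass 70% of its speed; a pose out of reach is approached as far as the arm can. A call with a gripper value outside its range is refused whole. The fingers move at their own pace and stop on an object; "squeeze" is the grip in N (left out, the last holds). Time passes only in rows, so rows that do not move let the fingers close. It gives the time, the measured TCP pose, the force, the opening and the grip force at its end, in the units of the state.
- ctrl.get_obs(): the state, without advancing time (a new reading comes with each control period).
- ctrl.camera(name): name is "scene" or "top"; returns a dict with "img" (384x512x3 uint8, blue, green, red), "camera_matrix" (3x3 intrinsics, pixels), "k1" (the pictures are not rectified: a ray, as slopes to the right and down, at radius r is drawn at 1 + k1 r^2 times it, then the intrinsics apply), "rvec" (rotation vector, rad) and "tvec" (3), from world to camera coordinates, as OpenCV has them. Camera axes: x right, y down, z forward; pixel columns grow to the right and rows downward; lengths in m; the calibration is good to about 2 mm. A picture is of the moment at which its call begins. There is no depth.
- ctrl.hand_in(): hands the job in; it is judged then, once.
Trained networks look in the newest picture that a camera, given by its name, has taken for a name from the list of things; names that differ only in an ending like _2 or _b are one class to them, and where a whole thing is asked for, a point or a joint stands for the part that bears it (a point fixed in the world has none). Each returns a list of dicts, best first, with "score" (0 to 1); they miss things now and then, are a little off and sometimes report something else, mostly with a low value. They report only what shows in the picture. A call takes as long as a camera call. They do not tell look-alikes from the thing itself.
- ctrl.outline_of(thing, camera): "region" (384x512 bool, what is visible of it).
- ctrl.place_of(thing, camera): "at" ([x, y, z] in m, in world coordinates, good to about 4 mm: a listed point, or the origin of a listed thing).
The state is a dict: "time_s": time; "qpos": joint angles; "joint_vel": joint speeds; "tau": joint torques, N m; "ee_pos": TCP position; "eef_rot": TCP orientation; "force": force on the tool from outside, world axes, zero at the start; "moment": the same for the moment, N m; "grip_width": finger opening in m; "grip_force": force on a finger pad.
Only numpy, scipy, OpenCV 4.12 (cv2) and the standard library are available. Lean on these libraries where they do the work, as an engineer would, in place of code of your own. Each camera call takes 0.05 s, during which the arm holds its last target. There are 200 camera calls.

## Task

The salt shaker stands towards the back of the revolving condiment stand: gently push the stand round with a fingertip, gripping nothing and touching neither the shaker nor the jars on it, until the shaker stands at the front, nearest the front edge of the worktop. Then show the cook which one it is: point down at the middle of the shaker's domed top with the fingertips two or three centimetres above it, not touching it, hold that for three seconds and finish still pointing. Leave everything else on the worktop where it is.

Things in the scene. Friction and masses are not known exactly. Their poses are not given: they have to be found in the camera images.
- salt_shaker: the salt shaker: glass body with a domed grey metal cap, 44 mm in diameter, 90 mm tall, the lowest of the four things on the stand and the only one with a domed top. It stands loose on the tray, 66 mm from the stand's axis. Origin at the centre of its underside, z up
- salt_top (a point): the top middle of the shaker's dome, 90 mm above its underside
- carousel: the turning part of the stand: round wooden tray 230 mm across, 14 mm thick, a thin post in its middle and on it a level wooden T-handle; a 5 mm wire rail, 108 mm in radius, its top 47 mm above the origin. Origin on the axis at the tray's underside, 18 mm above the worktop; the things on it stand 14 mm above the origin. Turns endlessly both ways about z, friction about 0.06 N m; stays where left
- handle_end_a (a point): one end of the T-handle, on its middle line, 197 mm above the worktop. The bar lies along the tray's x axis, 120 mm long and 15 to 17 mm thick; this end is at tray x = +60 mm. Its underside is 188 mm above the worktop, 48 mm or more above all lids. At the start the four things on the tray stand at 45 degrees to the bar, the shaker at tray x < 0, y > 0
- handle_end_b (a point): the other end of the T-handle bar, on its middle line (tray x = -60 mm)
- pivot (a point): the middle of the handle bar on the stand's vertical axis, 197 mm above the worktop; does not move, for the stand's foot is fast on the worktop. A cabinet hangs over the back of the worktop, from x = 0.60 m on, its lower edge 0.44 m above the worktop: keep the hand on the near side and the flanks of the stand
- front_place (a point): the front of the stand: the point of the tray's floor 66 mm from the axis straight towards the worktop's front edge (world -x of the pivot), 32 mm above the worktop; does not turn with the tray
- jam_jar: wide squat jar with a flat lid, 64 mm in diameter, 99 mm tall, loose on the tray, 66 mm from the axis; origin at the centre of its underside. Must not be touched
- tall_spice_jar: slim squarish spice jar with a flat cap, 46 mm wide, 108 mm tall, loose on the tray like the others; origin under its centre. Must not be touched
- round_jar: another wide round jar with a flat lid, 66 mm in diameter, 100 mm tall, loose on the tray like the others; origin under its centre. Must not be touched
- prep_bowl: small plain bowl on the worktop, 125 mm across, 44 mm tall; a bystander
- potato: small potato on the worktop, 45 x 49 x 34 mm; a bystander
- potato_2: another such potato; a bystander
- saucepan: polished steel saucepan, 208 mm across, 93 mm tall, with a long handle; a bystander. Its origin is not its middle: the pan's middle lies 79 mm from it towards its own -x, the handle points to its +x
Things that resemble listed ones, but are neither listed nor needed, are in the scene too. Leave any purple look-alike of the round_jar alone.

How it is judged:
By the outcome, as a careful person would: the job done as asked, in the order asked, and still so for the second after the job is handed in, with the robot touching nothing.
It also fails if it takes over 64 s, if anything falls off the work surface, if the arm or the gripper's body presses on something with over 40 N, if the wrist force passes 120 N, or if a joint passes its speed limit or range.

## Working session

There is one attempt and no reset: what is moved stays moved. The work goes in short steps, Python scripts to look and compute and a tool call to move; the robot and the scene stay as the last step left them, time stands still between calls to the robot, and variables do not carry over. Pictures are saved under pics/ and viewed, at most 10 in all, crops included, and the job is handed in when it is done.

Besides the shell and the picture viewer there is one more tool, called after "Request:" as name(argument=value, ...), one argument or row to a line, values as JSON. carry_out: Moves the arm, as the interface text tells. Its arguments: {"type":"object","properties":{"commands":{"type":"array","items":{"type":"array"}},"squeeze":{"type":"number"}},"required":["commands"]}

```bash
mkdir -p pics
cat > h.py <<'E'
from station import ctrl
import cv2, numpy as np
np.set_printoptions(precision=4,suppress=True)
def rep(names,cams=("scene","top")):
    for c in cams:
        for n in names:
            print(c,n,[(np.round(d["at"],3).tolist(),round(d["score"],2)) for d in ctrl.place_of(n,c)[:3]])
E
python3 - <<'E'
from h import *
for c in("scene","top"):
    cv2.imwrite(f"pics/{c}0.png",ctrl.camera(c)["img"])
rep(["salt_shaker","salt_top","carousel","handle_end_a","pivot","jam_jar","tall_spice_jar","round_jar","prep_bowl","potato","saucepan"])
o=ctrl.get_obs();print(o["time_s"],o["ee_pos"],o["eef_rot"],o["grip_width"])
E
```

```text
scene salt_shaker [([0.534, -0.192, 0.034], 0.56), ([0.537, -0.289, 0.03], 0.26)]
scene salt_top [([0.529, -0.195, 0.118], 0.75)]
scene carousel [([0.488, -0.249, 0.017], 0.76)]
scene handle_end_a [([0.484, -0.183, 0.195], 0.71)]
scene pivot []
scene jam_jar [([0.538, -0.291, 0.031], 0.65)]
scene tall_spice_jar []
scene round_jar []
scene prep_bowl [([0.428, 0.055, 0.002], 0.84), ([0.561, 0.212, 0.001], 0.4)]
scene potato [([0.393, 0.365, 0.0], 0.53), ([0.532, -0.196, 0.037], 0.52), ([0.397, 0.24, 0.001], 0.43)]
scene saucepan [([0.559, 0.207, 0.004], 0.92)]
top salt_shaker [([0.531, -0.197, 0.033], 0.56)]
top salt_top [([0.528, -0.198, 0.121], 0.65), ([0.536, -0.284, 0.036], 0.22)]
top carousel [([0.489, -0.246, 0.017], 0.69)]
top handle_end_a [([0.491, -0.304, 0.195], 0.95), ([0.482, -0.184, 0.194], 0.88)]
top pivot []
top jam_jar [([0.537, -0.289, 0.03], 0.68)]
top tall_spice_jar [([0.443, -0.297, 0.026], 0.76)]
top round_jar [([0.437, -0.199, 0.039], 0.91), ([0.532, -0.486, 0.002], 0.62)]
top prep_bowl [([0.421, 0.053, 0.0], 0.85)]
top potato [([0.393, 0.245, 0.001], 0.54), ([0.394, 0.368, -0.002], 0.52)]
top saucepan [([0.561, 0.208, -0.001], 0.75)]
1.2 [ 0.2105 -0.5081  0.2055] [3.1416 0.     0.3928] 0.09424626996059683
```

View pics/scene0.png

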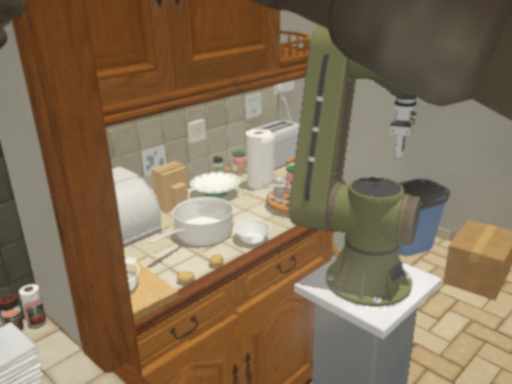

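View pics/top0.png

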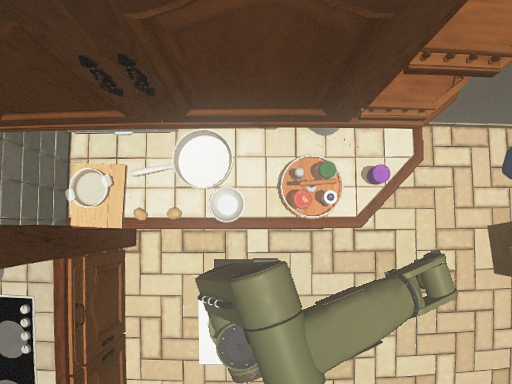

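The scene shows the stand at right of the worktop. In the top view it is centred near (312,187), with the shaker at (298,172), the jam jar (green lid) at (327,170), the round jar (red) at (302,200) and the spice jar at (329,197). The purple look-alike is at (379,174).

The bar lies along y, and the axis is at about (0.487, -0.245). The shaker is at about 48°, so it needs +131° counter-clockwise. I'll push the +y end of the bar from behind.

Request:
carry_out(
  commands=[
    [1,[0,0,-20],[0,0,0.131]],
    [1,[0,0,-25],[0,0,0.131]],
    [1,[0,0,-25],[0,0,0.131]],
    [1,[20,-20,0],[0,0,0]],
    [1,[30,-30,0],[0,0,0]],
    [1,[30,-30,0],[0,0,0]],
    [1,[30,-30,0],[0,0,0]],
    [1,[30,-30,0],[0,0,0]],
    [1,[30,-30,0],[0,0,0]],
    [1,[30,-30,0],[0,0,0]],
  ],
)

```text
time_s: 2.45
ee_pos: [0.4114, -0.3071, 0.2756]
eef_rot: [3.141, -0.0, -0.0]
force: [0.2, -0.7, -0.4]
grip_width: 0.0007
grip_force: 0.0
```

Request:
carry_out(
  commands=[
    [1,[28,-28,0],[0,0,0]],
    [1,[28,-28,0],[0,0,0]],
    [1,[28,-28,0],[0,0,0]],
    [1,[20,-26,0],[0,0,0]],
    [1,[0,0,0],[0,0,0]],
    [1,[0,0,25],[0,0,0]],
    [1,[0,0,25],[0,0,0]],
    [1,[0,0,25],[0,0,0]],
    [1,[0,0,22],[0,0,0]],
    [1,[0,0,0],[0,0,0]],
  ],
)

```text
time_s: 3.7
ee_pos: [0.5135, -0.1986, 0.1773]
eef_rot: [-3.141, 0.002, -0.001]
force: [-0.2, -0.3, -1.1]
grip_width: 0.0008
grip_force: 0.0
```

Run:
```python
from h import *
i=ctrl.camera("top")["img"][130:250,230:390]; cv2.imwrite("pics/t1.png",cv2.resize(i,None,fx=5,fy=5))
o=ctrl.get_obs();print(o["ee_pos"],o["qpos"],o["force"])
```

```text
[ 0.5142 -0.1988  0.1787] [-0.4353  0.3258  1.5509 -0.0001  1.2654  1.1364] [-0.3513  1.0023  0.6422]
```

View pics/t1.png

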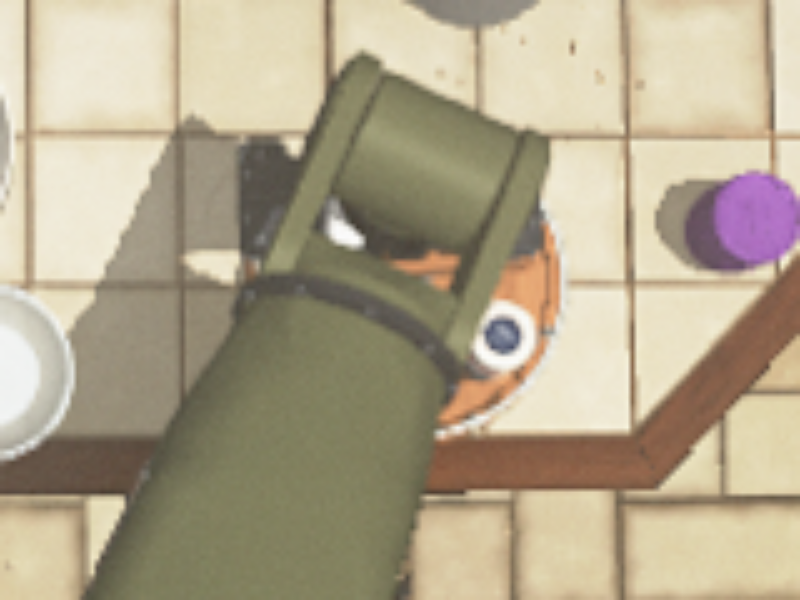

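The arm hides the stand from above, but the TCP is where I planned. Next I compute the pushing arc.

Run:
```python
from h import *
import json
a=np.radians(np.r_[76:198:3.]); ax=np.array([487,-245.])
p=ax+51*np.c_[np.cos(a),np.sin(a)]
q=np.vstack([np.linspace([514,-199],p[0],7)[:-1],p]); r=np.round(q,1); d=np.diff(r,axis=0)
rows=[[1,[round(x,1),round(-y,1),0],[0,0,0]] for x,y in d]
for i in range(0,len(rows),10): print(json.dumps([t[1][:2] for t in rows[i:i+10]]))
```

```text
[[-2.4, -0.6], [-2.5, -0.6], [-2.4, -0.5], [-2.5, -0.6], [-2.4, -0.6], [-2.5, -0.6], [-2.6, -0.6], [-2.6, -0.4], [-2.7, -0.3], [-2.6, -0.2]]
[[-2.7, -0.0], [-2.7, 0.1], [-2.6, 0.3], [-2.7, 0.4], [-2.6, 0.5], [-2.6, 0.7], [-2.5, 0.8], [-2.5, 0.9], [-2.5, 1.1], [-2.3, 1.2]]
[[-2.4, 1.3], [-2.2, 1.4], [-2.2, 1.6], [-2.1, 1.6], [-2.0, 1.8], [-1.9, 1.9], [-1.8, 1.9], [-1.7, 2.1], [-1.6, 2.1], [-1.5, 2.3]]
[[-1.3, 2.3], [-1.2, 2.3], [-1.1, 2.5], [-1.0, 2.5], [-0.9, 2.5], [-0.7, 2.6], [-0.6, 2.6], [-0.4, 2.6], [-0.3, 2.7], [-0.2, 2.6]]
[[0.0, 2.7], [0.1, 2.7], [0.3, 2.6], [0.4, 2.7], [0.5, 2.6], [0.7, 2.6]]
```

Request:
carry_out(
  commands=[
    [1,[-2.4,-0.6,0],[0,0,0]],
    [1,[-2.5,-0.6,0],[0,0,0]],
    [1,[-2.4,-0.5,0],[0,0,0]],
    [1,[-2.5,-0.6,0],[0,0,0]],
    [1,[-2.4,-0.6,0],[0,0,0]],
    [1,[-2.5,-0.6,0],[0,0,0]],
    [1,[-2.6,-0.6,0],[0,0,0]],
    [1,[-2.6,-0.4,0],[0,0,0]],
    [1,[-2.7,-0.3,0],[0,0,0]],
    [1,[-2.6,-0.2,0],[0,0,0]],
  ],
)

```text
time_s: 5.0
ee_pos: [0.4892, -0.1931, 0.1784]
eef_rot: [-3.142, 0.0, -0.0]
force: [2.2, -0.9, -0.5]
grip_width: 0.0006
grip_force: 0.7
```

Request:
carry_out(
  commands=[
    [1,[-2.7,0,0],[0,0,0]],
    [1,[-2.7,0.1,0],[0,0,0]],
    [1,[-2.6,0.3,0],[0,0,0]],
    [1,[-2.7,0.4,0],[0,0,0]],
    [1,[-2.6,0.5,0],[0,0,0]],
    [1,[-2.6,0.7,0],[0,0,0]],
    [1,[-2.5,0.8,0],[0,0,0]],
    [1,[-2.5,0.9,0],[0,0,0]],
    [1,[-2.5,1.1,0],[0,0,0]],
    [1,[-2.3,1.2,0],[0,0,0]],
  ],
)

```text
time_s: 6.25
ee_pos: [0.4635, -0.1992, 0.1784]
eef_rot: [-3.142, 0.0, -0.0]
force: [0.8, 0.3, -0.2]
grip_width: 0.0007
grip_force: 0.7
```

Run:
```python
from h import *
for c in("scene","top"): ctrl.camera(c)
rep(["salt_shaker","salt_top","handle_end_a","carousel"])
o=ctrl.get_obs();print(o["ee_pos"],o["force"])
```

```text
scene salt_shaker [([0.478, -0.18, 0.035], 0.6), ([0.476, -0.18, 0.119], 0.27)]
scene salt_top [([0.476, -0.181, 0.119], 0.52)]
scene handle_end_a [([0.425, 0.054, -0.0], 0.28)]
scene carousel [([0.486, -0.249, 0.019], 0.68)]
top salt_shaker []
top salt_top [([0.536, -0.281, 0.196], 0.22)]
top handle_end_a [([0.539, -0.279, 0.194], 0.79)]
top carousel []
[ 0.4637 -0.1991  0.1784] [-1.1056  0.1733  1.1197]
```

Request:
carry_out(
  commands=[
    [1,[-2.4,1.3,0],[0,0,0]],
    [1,[-2.2,1.4,0],[0,0,0]],
    [1,[-2.2,1.6,0],[0,0,0]],
    [1,[-2.1,1.6,0],[0,0,0]],
    [1,[-2.0,1.8,0],[0,0,0]],
    [1,[-1.9,1.9,0],[0,0,0]],
    [1,[-1.8,1.9,0],[0,0,0]],
    [1,[-1.7,2.1,0],[0,0,0]],
    [1,[-1.6,2.1,0],[0,0,0]],
    [1,[-1.5,2.3,0],[0,0,0]],
  ],
)

```text
time_s: 8.0
ee_pos: [0.4441, -0.2173, 0.1784]
eef_rot: [-3.141, 0.0, -0.0]
force: [1.5, 0.9, 0.5]
grip_width: 0.0004
grip_force: 0.5
```

Request:
carry_out(
  commands=[
    [1,[-1.3,2.3,0],[0,0,0]],
    [1,[-1.2,2.3,0],[0,0,0]],
    [1,[-1.1,2.5,0],[0,0,0]],
    [1,[-1.0,2.5,0],[0,0,0]],
    [1,[-0.9,2.5,0],[0,0,0]],
    [1,[-0.7,2.6,0],[0,0,0]],
    [1,[-0.6,2.6,0],[0,0,0]],
    [1,[-0.4,2.6,0],[0,0,0]],
    [1,[-0.3,2.7,0],[0,0,0]],
    [1,[-0.2,2.6,0],[0,0,0]],
  ],
)

```text
time_s: 9.25
ee_pos: [0.4366, -0.2425, 0.1784]
eef_rot: [-3.142, 0.0, -0.0]
force: [0.4, 1.7, -0.5]
grip_width: 0.0005
grip_force: 0.7
```

Run:
```python
from h import *
for c in("scene","top"): ctrl.camera(c)
rep(["salt_shaker","salt_top","handle_end_a","carousel","jam_jar"])
o=ctrl.get_obs();print(o["ee_pos"],o["force"])
```

```text
scene salt_shaker [([0.393, 0.241, 0.002], 0.26)]
scene salt_top []
scene handle_end_a [([0.54, -0.224, 0.196], 0.83), ([0.424, 0.053, -0.002], 0.65)]
scene carousel [([0.486, -0.25, 0.016], 0.8), ([0.428, 0.054, -0.0], 0.31)]
scene jam_jar [([0.515, -0.183, 0.03], 0.81), ([0.422, 0.055, -0.003], 0.31)]
top salt_shaker [([0.548, -0.272, 0.026], 0.15)]
top salt_top []
top handle_end_a [([0.431, -0.268, 0.194], 0.72), ([0.54, -0.221, 0.195], 0.58)]
top carousel [([0.489, -0.247, 0.018], 0.81)]
top jam_jar [([0.511, -0.18, 0.033], 0.67), ([0.431, -0.269, 0.192], 0.66)]
[ 0.4366 -0.2424  0.1784] [ 0.4044 -0.8366 -0.1172]
```

Request:
carry_out(
  commands=[
    [1,[0.0,2.7,0],[0,0,0]],
    [1,[0.1,2.7,0],[0,0,0]],
    [1,[0.3,2.6,0],[0,0,0]],
    [1,[0.4,2.7,0],[0,0,0]],
    [1,[0.5,2.6,0],[0,0,0]],
    [1,[0.7,2.6,0],[0,0,0]],
    [1,[0.6,1.8,0],[0,0,0]],
    [1,[0.4,1.0,0],[0,0,0]],
    [1,[0,0,0],[0,0,0]],
    [1,[0,0,0],[0,0,0]],
  ],
)

```text
time_s: 11.1
ee_pos: [0.4396, -0.2611, 0.1785]
eef_rot: [3.141, -0.0, -0.0]
force: [-0.1, -0.4, -0.2]
grip_width: 0.0005
grip_force: 0.1
```

Run:
```python
from h import *
for c in("scene","top"): ctrl.camera(c)
rep(["salt_top","handle_end_a","jam_jar","tall_spice_jar"])
o=ctrl.get_obs();print(o["ee_pos"],o["force"])
```

```text
scene salt_top []
scene handle_end_a [([0.528, -0.201, 0.196], 0.7)]
scene jam_jar []
scene tall_spice_jar []
top salt_top []
top handle_end_a [([0.53, -0.201, 0.196], 0.97), ([0.445, -0.285, 0.194], 0.64)]
top jam_jar [([0.488, -0.177, 0.035], 0.59)]
top tall_spice_jar [([0.553, -0.245, 0.028], 0.48)]
[ 0.4396 -0.2611  0.1785] [-0.3153 -0.055   0.176 ]
```

Request:
carry_out(
  commands=[
    [1,[-1,-4,0],[0,0,0]],
    [1,[-2,-8,0],[0,0,0]],
    [1,[0,0,-20],[0,0,0]],
    [1,[0,0,-35],[0,0,0]],
    [1,[0,0,-45],[0,0,0]],
    [1,[-10,-40,0],[0,0,0]],
    [1,[-10,-50,0],[0,0,0]],
    [1,[-10,-50,0],[0,0,0]],
    [1,[-10,-50,0],[0,0,0]],
    [1,[0,-20,0],[0,0,0]],
  ],
)

```text
time_s: 12.85
ee_pos: [0.3958, -0.0368, 0.2788]
eef_rot: [3.142, -0.001, 0.002]
force: [-0.3, 0.5, -0.6]
grip_width: 0.0003
grip_force: 0.0
```

Run:
```python
from h import *
ctrl.camera("scene")
i=ctrl.camera("top")["img"][130:250,230:390]; cv2.imwrite("pics/t2.png",cv2.resize(i,None,fx=5,fy=5))
rep(["salt_shaker","salt_top","handle_end_a","jam_jar","tall_spice_jar","round_jar","carousel"])
o=ctrl.get_obs();print(o["time_s"],o["ee_pos"],o["force"])
```

```text
scene salt_shaker [([0.392, 0.366, 0.0], 0.28)]
scene salt_top []
scene handle_end_a [([0.525, -0.2, 0.196], 0.73)]
scene jam_jar [([0.489, -0.179, 0.03], 0.97)]
scene tall_spice_jar []
scene round_jar []
scene carousel [([0.484, -0.25, 0.019], 0.75), ([0.391, 0.365, -0.004], 0.19)]
top salt_shaker [([0.423, -0.245, 0.033], 0.6)]
top salt_top [([0.42, -0.247, 0.122], 0.45)]
top handle_end_a [([0.528, -0.202, 0.198], 0.83), ([0.446, -0.288, 0.196], 0.75)]
top jam_jar [([0.487, -0.177, 0.033], 0.83)]
top tall_spice_jar [([0.488, -0.31, 0.037], 0.59), ([0.554, -0.247, 0.027], 0.45)]
top round_jar [([0.529, -0.485, 0.006], 0.88), ([0.487, -0.311, 0.035], 0.84)]
top carousel [([0.488, -0.246, 0.015], 0.73), ([0.443, -0.283, 0.195], 0.18)]
13.65 [ 0.3966 -0.0391  0.2784] [-1.1532 -0.4131 -0.6205]
```

View pics/t2.png

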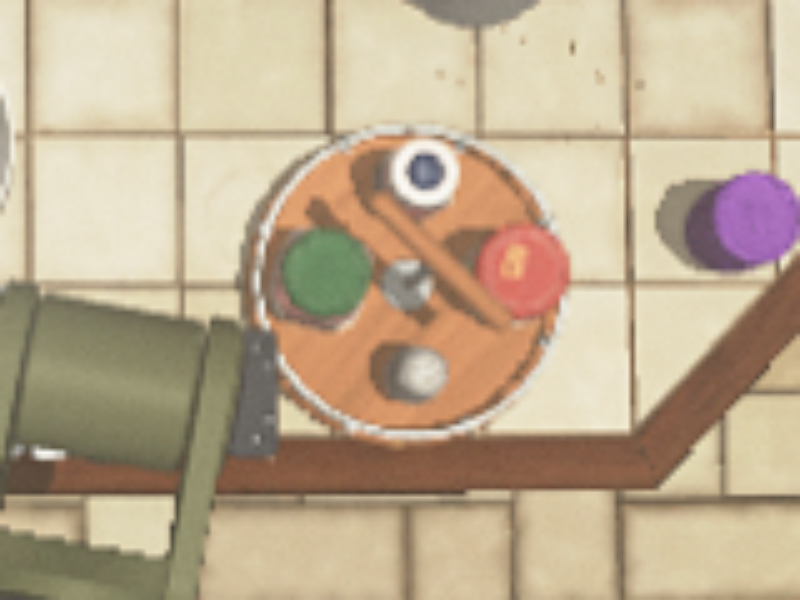

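The shaker, with its grey dome at crop (415,373), stands at the front. The spice jar is at the back, and nothing has been knocked over. Next I point at it.

Request:
carry_out(
  commands=[
    [1,[5,35,0],[0,0,0]],
    [1,[5,45,0],[0,0,0]],
    [1,[5,45,0],[0,0,0]],
    [1,[5,45,0],[0,0,0]],
    [1,[4.5,37,0],[0,0,0]],
    [1,[0,0,0],[0,0,0]],
    [1,[0,0,30],[0,0,0]],
    [1,[0,0,30],[0,0,0]],
    [1,[0,0,20],[0,0,0]],
    [1,[0,0,0],[0,0,0]],
  ],
)

```text
time_s: 14.9
ee_pos: [0.4207, -0.2451, 0.1976]
eef_rot: [-3.14, 0.002, 0.0]
force: [0.1, 0.4, 1.7]
grip_width: 0.0005
grip_force: 0.0
```

Request:
carry_out(
  commands=[
    [1,[0,0,15],[0,0,0]],
    [1,[0,0,15],[0,0,0]],
    [1,[0,0,12],[0,0,0]],
    [1,[0,0.5,9],[0,0,0]],
    [1,[0,0,0],[0,0,0]],
    [1,[0,0,0],[0,0,0]],
    [1,[0,0,0],[0,0,0]],
    [1,[0,0,0],[0,0,0]],
    [1,[0,0,0],[0,0,0]],
    [1,[0,0,0],[0,0,0]],
  ],
)

```text
time_s: 16.15
ee_pos: [0.4211, -0.2465, 0.1475]
eef_rot: [3.142, -0.0, -0.0]
force: [1.2, 0.5, 0.5]
grip_width: 0.0003
grip_force: 0.0
```

Request:
carry_out(
  commands=[
    [1,[0,0,0],[0,0,0]],
    [1,[0,0,0],[0,0,0]],
    [1,[0,0,0],[0,0,0]],
    [1,[0,0,0],[0,0,0]],
    [1,[0,0,0],[0,0,0]],
    [1,[0,0,0],[0,0,0]],
    [1,[0,0,0],[0,0,0]],
    [1,[0,0,0],[0,0,0]],
    [1,[0,0,0],[0,0,0]],
    [1,[0,0,0],[0,0,0]],
  ],
)

```text
time_s: 17.4
ee_pos: [0.4211, -0.2465, 0.1474]
eef_rot: [-3.142, 0.0, -0.0]
force: [0.5, -0.7, -0.3]
grip_width: 0.0003
grip_force: 0.0
```

Request:
carry_out(
  commands=[
    [1,[0,0,0],[0,0,0]],
    [1,[0,0,0],[0,0,0]],
    [1,[0,0,0],[0,0,0]],
    [1,[0,0,0],[0,0,0]],
    [1,[0,0,0],[0,0,0]],
    [1,[0,0,0],[0,0,0]],
    [1,[0,0,0],[0,0,0]],
    [1,[0,0,0],[0,0,0]],
    [1,[0,0,0],[0,0,0]],
    [1,[0,0,0],[0,0,0]],
  ],
)

```text
time_s: 18.65
ee_pos: [0.4211, -0.2466, 0.1474]
eef_rot: [-3.142, 0.0, -0.0]
force: [0.9, -0.4, 0.2]
grip_width: 0.0009
grip_force: 0.0
```

Request:
carry_out(
  commands=[
    [1,[0,0,0],[0,0,0]],
    [1,[0,0,0],[0,0,0]],
    [1,[0,0,0],[0,0,0]],
    [1,[0,0,0],[0,0,0]],
    [1,[0,0,0],[0,0,0]],
    [1,[0,0,0],[0,0,0]],
  ],
)

```text
time_s: 19.4
ee_pos: [0.4211, -0.2465, 0.1475]
eef_rot: [-3.142, -0.0, -0.0]
force: [-0.5, 0.0, 0.1]
grip_width: 0.0004
grip_force: 0.0
```

Run:
```python
from h import *
ctrl.camera("scene");ctrl.camera("top")
rep(["handle_end_a","jam_jar","salt_top"])
o=ctrl.get_obs();print(o["time_s"],o["ee_pos"],o["force"])
```

```text
scene handle_end_a [([0.528, -0.2, 0.197], 0.6)]
scene jam_jar [([0.491, -0.181, 0.03], 0.65)]
scene salt_top []
top handle_end_a [([0.53, -0.2, 0.2], 0.96), ([0.395, 0.247, -0.0], 0.56)]
top jam_jar [([0.487, -0.176, 0.036], 0.54)]
top salt_top []
19.8 [ 0.4211 -0.2465  0.1474] [ 0.2751 -1.3661  0.642 ]
```

The stand hasn't moved, and the arm held the point for more than 3 s.

```bash
python3 -c "
from station import ctrl
print(ctrl.hand_in())"
```

```text
the job is handed in; nothing more can be done
None
```

I turned the stand by its handle until the shaker stood at the front. The fingertips held about 2.5 cm above the middle of its dome for over three seconds, and I handed the job in still pointing.

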